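Unlatch and open the wafer store

ROBOT

A 6-joint arm with a two-finger parallel gripper is mounted at the origin on a cart in front of the work surface, level with it; the furniture and walls round the work are solid. World frame = base frame: x ahead of the robot, y to its left, z up, the work surface at z = 0. Lengths are in m, angles in rad, forces in N, time in s.
With the tool pointing down it reaches from about 0.425 to 0.95 m from the base axis. Payload 3.5 kg.
Tool frame: the origin (TCP) lies midway between the tips of the shut fingers; the grasp point (between the pads) lies 19 mm behind it (ctrl.tcp_to_grasp is the distance from the TCP to the grasp point, in m); z points along the fingers, x is the direction in which the jaws open and shut, and the axes are right-handed (so a half turn about z gives the same grasp; the last joint's range is limited). The gripper opens to 85 mm and grips with 20 to 120 N. Pads are 22 mm wide; open, the fingers measure 114 mm over their backs; the gripper's body (76 mm by 85 mm) begins 54 mm behind the grasp point. The pads swing forward as they close: fully open they stand 13 mm farther back than shut.
Start: joints at [-1.335, 0.286, 1.577, -0, 1.279, -0.15], TCP at [0.254, -0.625, 0.231] pointing down, gripper open.
Joint ranges: [-2.77, 2.77], [-0.9, 2.22], [0.21, 2.48], [-1.53, 4.67], [0.24, 2.81], [-2.84, 2.84]. Speed limits (rad/s): [2.79, 2.79, 3.14, 3.14, 3.14, 3.14].

INTERFACE

Orientations are given as a unit quaternion [x, y, z, w].
In Python, from plant import ctrl, cams, workorder, spotter gives the robot as it stands. The module is installed in compiled form; this text tells all that it offers.
- The arm moves only by the tool send_rows, never from a script. Its argument "motion" is one flat list of numbers, 5 for each row, row after row: the shift along the tool's x, y, z in cm, then the turn about the tool's z in rad, then the finger opening in cm, from 0 to 8.54. In form: [tx, ty, tz, spin, gripper, tx, ty, tz, spin, gripper, ...]. A call has 1 to 12 rows; each row shifts and turns the pose as measured when the row begins, along the tool's axes as they then stand; what a row does not reach is not made up. A row lasts 1/10 s, in which the tool goes at most 50 mm and 8.59 degrees, less where a joint would pass 70% of its speed; a pose out of reach is approached as far as the arm can. A call is refused whole if a number of a shift passes 5 or a number of a turn 0.15, either way. A call with a gripper value outside its range is refused whole. The fingers move at their own pace and stop on an object; "grip_force" is the grip in N (left out, the last holds). Time passes only in rows, so rows that do not move let the fingers close. It gives the time, the measured TCP pose, the force and the opening at its end, in the units of the state.
- ctrl.get_state(): the state, without advancing time (a new reading comes with each control period).
- cams.read_camera(name): name is "side" or "top" or "wrist"; returns (picture, depth): 420x560x3 uint8, red, green, blue; 420x560 float32, m along the optical axis (not along the pixel's ray), 0 where there is no reading.
- cams.camera_params(name): a dict with "fx", "fy", "cx", "cy" (pixels), "xyz" and "attitude" of the camera in the world; the wrist camera has in their place "mount" (4x4, takes a point from camera to tool coordinates, whose origin is the TCP and whose axes are the tool frame's). Camera axes: x right, y down, z forward; pixel columns grow to the right and rows downward; lengths in m; the calibration is good to about 2 mm. A picture is of the moment at which its call begins: read the wrist's pose just before it. camera_params takes no time and is no camera call.
- workorder.sign_off(): hands the job in, once; it reports no verdict.
Trained networks look in the newest picture that a camera, given by its name, has taken for a name from the list of things; names that differ only in an ending like _2 or _b are one class to them, and where a whole thing is asked for, a point or a joint stands for the part that bears it (a point fixed in the world has none). Each returns a list of dicts, best first, with "conf" (0 to 1); they miss things now and then, are a little off and sometimes report something else, mostly with a low value. They report only what shows in the picture. A call takes as long as a camera call.
- spotter.trace(target, camera): "mask" (420x560 bool, what is visible of it) and "bbox" ([left, top, width, height] in pixels, round what is visible of it).
The state is a dict: "time": time; "qpos": joint angles; "dq": joint speeds; "joint_efforts": joint torques, N m; "eef_pos": TCP position; "tcp_rot": TCP orientation; "contact_force": force on the tool from outside, world axes, zero at the start; "wrist_torque": the same for the moment, N m; "opening": opening from 0.0 (shut) to 1.0 (fully open).
Only numpy, scipy, OpenCV 4.12 (cv2) and the standard library are available. Lean on these libraries where they do the work, as an engineer would, in place of code of your own. Each camera call takes 0.05 s, during which the arm holds its last target.

TASK

Of the two white wafer stores on the bench, open the larger one: first draw its catch fully back by the catch's small knob, away from the cover, then swing its cover aside by the cover knob all the way round to its stop. Leave the catch drawn back and the cover open, and keep the smaller store latched and shut.

Things in the scene. Friction and masses are not known exactly. Their poses are not given: they have to be found in the camera images.
- chamber: Larger wafer store, fixed: white box 108 x 108 x 44 mm high, steel cover 7 mm thick (top at 52 mm), catch ledge 46 x 57 mm on its right (-y) side, rails 53 mm high. Origin: centre of its underside; x front to back, y left, z up. Cover hinge: vertical axis at x=+44, y=+44 mm (boss to 62 mm). The catch's tongue sits in a notch in the cover's right edge, x=-20 mm, and blocks it.
- catch_knob (a point): On the axis of the larger store's catch knob, 12 mm below its top: upright dark steel pin, 14 mm diameter, from 52 to 86 mm above the bench, on a flat brass slide. Latched it is at x=-20, y=-80 mm in the larger store's frame; it slides along that store's -y, away from the cover.
- catch (a joint): Slide of the larger store's catch (m): 0 = fully engaged, grows as the knob moves along the store's -y; stop at 0.022; the cover is free from 0.011. About 2 N moves it; it stays where it is left. Starts between 0 and 0.003.
- cover_knob (a point): On the axis of the larger store's cover knob, 14 mm below its top: upright black round pin, 18 mm diameter, from 52 to 88 mm above the bench, fixed on the cover 84 mm from the hinge axis. Shut it is at x=-34, y=+12 mm in the larger store's frame, fully open at x=+12, y=+122 mm.
- cover (a joint): Turn of the larger store's cover (rad): 0 = shut, grows clockwise seen from above (the knob goes to the front, then to the left); stop at 1.57. About 2 N at the knob turns it; it stays where it is left.
- small_chamber: Smaller wafer store, fixed, of the same form: white box 72 x 72 x 34 mm high, cover top at 42 mm, knobs up to 78 mm above the bench. Origin and axes as on the larger one. Either store may be the left or the right one. To be left latched and shut.
- small_catch (a joint): Slide of the smaller store's catch (m): 0 = engaged; leave it there.
- small_cover (a joint): Turn of the smaller store's cover (rad): 0 = shut; leave it there.

How it is judged:
On the way, in this order (a step that is already met when the one before it is completed fails the run):
1. the larger store's catch is drawn back clear of the cover while the cover is still shut (value of joint catch above 0.012 m and value of joint cover below 0.1 rad), for 0.2 s.
2. the larger store's cover is swung round to its stop (value of joint cover above 1.4 rad), for 0.2 s.
At the end, for the whole second after the job is handed in: The larger store's catch is drawn back by more than 12 mm (of 22), its cover stands open by more than 1.4 rad (of 1.57) and at rest, and the smaller store's catch (within 6 mm) and cover (within 0.1 rad) are as they were (value of joint catch above 0.012 m and value of joint cover above 1.4 rad and velocity of joint cover between -0.05 and 0.05 rad/s and value of joint small_catch below 0.006 m and value of joint small_cover below 0.1 rad); the robot touches nothing.
It fails at once if the smaller store's catch is drawn more than 6 mm or its cover turned more than 0.1 rad (value of joint small_catch above 0.006 m or value of joint small_cover above 0.1 rad).
It also fails if it takes over 45 s, if anything falls off the work surface, if the arm or the gripper's body presses on something with over 40 N, if the wrist force passes 120 N, or if a joint passes its speed limit or range.

## Working session

There is one attempt and no reset: what is moved stays moved. The work goes in short steps, Python scripts to look and compute and a tool call to move; the robot and the scene stay as the last step left them, time stands still between calls to the robot, and variables do not carry over. Pictures are saved under pics/ and viewed, and the job is handed in when it is done.

Besides the shell and the picture viewer there is one more tool, called after ">>>" in YAML: its name, and indented under it one key for each argument. send_rows: Moves the arm, as the interface text tells. Its arguments: {"type":"object","properties":{"motion":{"type":"array","items":{"type":"number"}},"grip_force":{"type":"number"}},"required":["motion"]}

```bash
mkdir -p pics; cat > h.py <<'E'
import numpy as np, cv2
from plant import ctrl, cams, workorder, spotter
from scipy.spatial.transform import Rotation as R
def cw(name):
    p=cams.camera_params(name)
    s=ctrl.get_state()
    if 'mount' in p:
        T=np.eye(4);T[:3,:3]=R.from_quat(s['tcp_rot']).as_matrix();T[:3,3]=s['eef_pos']
        return p,T@np.array(p['mount'])
    T=np.eye(4);a=np.array(p['attitude'])
    T[:3,:3]=a if a.shape==(3,3) else R.from_quat(a).as_matrix();T[:3,3]=p['xyz'];return p,T
def cloud(name):
    p,T=cw(name)
    im,d=cams.read_camera(name)
    v,u=np.mgrid[:420,:560]
    P=np.stack([(u-p['cx'])/p['fx']*d,(v-p['cy'])/p['fy']*d,d],-1)
    W=P@T[:3,:3].T+T[:3,3]; W[d==0]=np.nan
    return im,d,W
E
python3 - <<'E'
from h import *
print(cams.camera_params('top'),cams.camera_params('side'))
for n in ['top','side']:
    im,d,W=cloud(n); cv2.imwrite(f'pics/{n}0.png',im[:,:,::-1]); np.savez(f'{n}0.npz',im=im,W=W)
    for t in ['chamber','catch_knob','cover_knob','small_chamber']:
        for r in spotter.trace(t,n)[:3]:
            m=r['mask'];print(n,t,r['conf'],r['bbox'],np.nanmedian(W[m],0).round(3),np.nanmax(W[m][:,2]).round(3))
print(ctrl.get_state())
E
```

```text
{'fx': 448.4906385820967, 'fy': 448.4906385820967, 'cx': 270.8654062289796, 'cy': 206.13630370436798, 'xyz': array([ 0.20466799, -0.03966687,  1.31672105]), 'attitude': array([ 0.7049185 , -0.70242665,  0.06302827, -0.07559196])} {'fx': 391.278451159678, 'fy': 391.278451159678, 'cx': 278.99024307106674, 'cy': 217.66906653017878, 'xyz': array([-0.03266868,  0.59579015,  0.69207718]), 'attitude': array([-0.29102156,  0.85120028, -0.40980882,  0.15106711])}
top chamber 0.68 [312.0, 193.4, 59.8, 37.8] [ 0.43  -0.208  0.051] 0.094
top cover_knob 0.78 [315.5, 189.9, 37.2, 39.9] [ 0.443 -0.197  0.052] 0.094
top small_chamber 0.92 [182.1, 195.7, 49.7, 30.0] [0.438 0.177 0.041] 0.081
side chamber 0.72 [299.2, 176.0, 52.4, 47.6] [ 0.423 -0.179  0.052] 0.294
side chamber 0.47 [298.0, 178.2, 53.3, 30.7] [ 0.441 -0.183  0.053] 0.092
side catch_knob 0.48 [337.9, 174.1, 12.1, 19.4] [ 0.415 -0.273  0.059] 0.09
side catch_knob 0.36 [207.5, 260.2, 40.4, 31.8] [0.44  0.206 0.043] 0.081
side cover_knob 0.56 [298.4, 178.7, 51.8, 33.2] [ 0.44  -0.183  0.053] 0.092
side small_chamber 0.78 [202.5, 253.5, 63.4, 49.6] [0.43  0.19  0.041] 0.081
{'time': 0.5, 'qpos': array([-1.33498261e+00,  2.86305970e-01,  1.57672504e+00,  2.43943728e-05,
        1.27859642e+00, -1.49971910e-01]), 'dq': array([ 0.00038125, -0.00113325, -0.00100103,  0.00076908,  0.00151656,
        0.00144874]), 'joint_efforts': array([-9.75034709e-04, -4.05462205e+01, -2.92554635e+01, -1.39306685e-04,
        1.14881732e-03, -1.34675737e-06]), 'eef_pos': array([ 0.25403882, -0.62534645,  0.2313073 ]), 'tcp_rot': array([ 8.29542232e-01, -5.58443985e-01, -4.91401984e-06, -2.03618945e-05]), 'contact_force': array([-0.19607449, -0.14481874,  0.03345637]), 'wrist_torque': array([0.01996147, 0.03015578, 0.01024983]), 'opening': 0.9977993277826227}
```

```bash
python3 - <<'E'
import cv2
for n,(x,y,w,h) in {'top':(150,140,270,130),'side':(180,130,230,190)}.items():
    im=cv2.imread(f'pics/{n}0.png'); c=im[y:y+h,x:x+w]
    k=800/w if n=='top' else 3
    cv2.imwrite(f'pics/{n}0z.png',cv2.resize(c,None,fx=k,fy=k,interpolation=cv2.INTER_CUBIC))
E
```

```text
(no output)
```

View pics/top0.png

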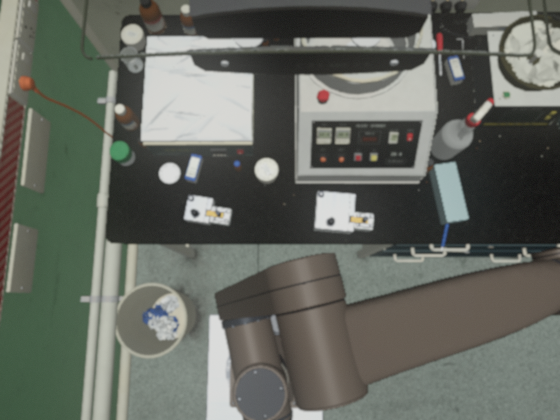

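View pics/side0.png

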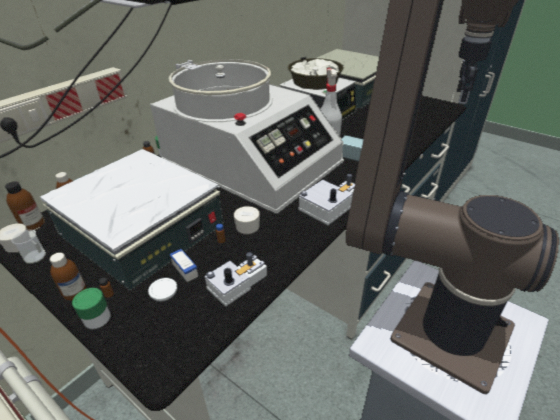

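View pics/top0z.png

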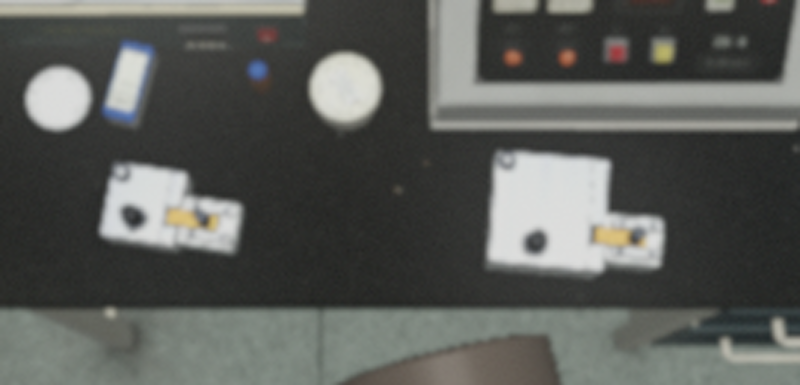

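View pics/side0z.png

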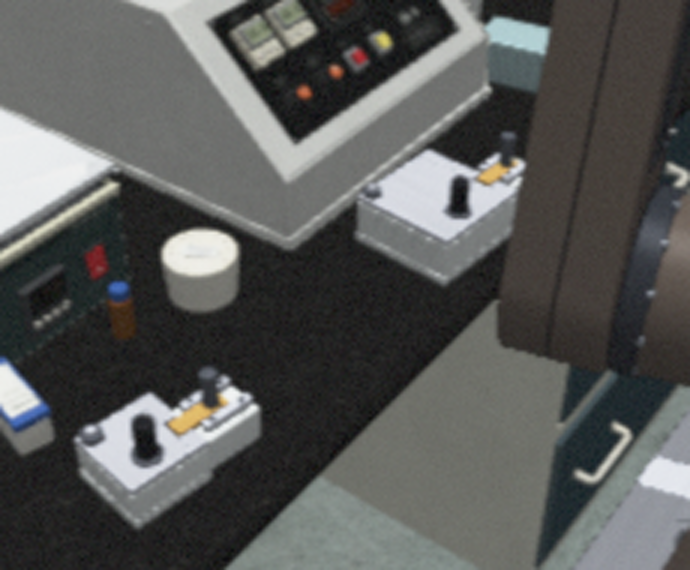

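The larger store is the right one: cover around pixel (335,212) in the top view, catch at (360,220). The smaller store is on the left, at (200,210). Next I fit the larger store's pose.

```bash
python3 - <<'E'
import numpy as np
from scipy.optimize import minimize
f=np.load('top0.npz');W=f['W']
m=(abs(W[...,0]-.43)<.12)&(abs(W[...,1]+.21)<.15)&(W[...,2]>.038)&(W[...,2]<.06)
P=W[m][:,:2]; print(len(P),P.min(0),P.max(0))
# background grid of non-store points
b=(abs(W[...,0]-.42)<.1)&(abs(W[...,1]+.22)<.14)&(W[...,2]<.02)
B=W[b][:,:2]
def ins(q):
    x,y=q.T
    d1=np.maximum(abs(x),abs(y))-.054
    best=d1
    # ledge: y -54..-111?, x about -20 +-23
    d2=np.maximum(abs(x+.02)-.023, np.maximum(-y-.111,y))
    return np.minimum(d1,d2)
def cost(p):
    c,s=np.cos(p[2]),np.sin(p[2]);Rm=np.array([[c,-s],[s,c]])
    d=ins((P-p[:2])@Rm);e=ins((B-p[:2])@Rm)
    k=.002
    return np.mean(1/(1+np.exp(-d/k)))*1+np.sum(1/(1+np.exp(e/k)))/len(P)
best=None
for a in np.linspace(-.4,.4,17):
    r=minimize(cost,[.44,-.19,a],method='Nelder-Mead',options=dict(xatol=1e-5,fatol=1e-7,maxiter=2000,initial_simplex=np.array([[.44,-.19,a],[.45,-.19,a],[.44,-.18,a],[.44,-.19,a+.1]])))
    if best is None or r.fun<best.fun: best=r
print(best.x,best.fun)
p=best.x;c,s=np.cos(p[2]),np.sin(p[2]);Rm=np.array([[c,-s],[s,c]])
for n,l in dict(catch=(-.02,-.08),cov=(-.034,.012),open=(.012,.122),hinge=(.044,.044)).items(): print(n,Rm@l+p[:2])
for n,c in dict(catch=(.415,-.273)).items(): pass
for nm in ['top','side']:
    W=np.load(nm+'0.npz')['W'];m=(abs(W[...,0]-.43)<.12)&(abs(W[...,1]+.21)<.15)&(W[...,2]>.066)&(W[...,2]<.1)
    q=(W[m][:,:2]-p[:2])@Rm
    print(nm,np.c_[q,W[m][:,2]].round(3).tolist())
E
```

```text
1830 [ 0.38449873 -0.35753121] [ 0.5399069  -0.09230884]
[ 0.44447301 -0.20034813 -0.10125591] 0.36228252617996304
catch [ 0.41648881 -0.27791671]
cov [ 0.41186015 -0.18497277]
open [ 0.46874366 -0.08018601]
hinge [ 0.49269529 -0.16102115]
top [[0.093, 0.12, 0.092], [0.094, 0.112, 0.094], [0.094, 0.109, 0.094], [0.095, 0.106, 0.093], [0.094, 0.103, 0.095], [0.096, 0.1, 0.091], [0.096, 0.097, 0.091], [0.096, 0.092, 0.092], [0.096, 0.086, 0.094], [0.098, 0.078, 0.092], [0.096, 0.075, 0.099], [0.098, 0.072, 0.092], [0.099, 0.069, 0.092], [0.097, 0.067, 0.098], [0.098, 0.064, 0.095], [0.099, 0.061, 0.093], [0.099, 0.056, 0.095], [0.1, 0.053, 0.092], [0.1, 0.045, 0.097], [0.101, 0.042, 0.094], [0.101, 0.039, 0.094], [0.101, 0.036, 0.095], [0.102, 0.033, 0.095], [0.102, 0.03, 0.093], [0.103, 0.027, 0.092], [0.103, 0.022, 0.093], [0.104, 0.019, 0.092], [0.103, 0.017, 0.096], [0.103, 0.008, 0.099], [0.105, 0.005, 0.094], [0.106, 0.002, 0.092], [0.105, -0.0, 0.095], [0.105, -0.003, 0.094], [0.107, -0.012, 0.092], [0.107, -0.015, 0.093], [0.107, -0.017, 0.094], [0.108, -0.02, 0.093], [0.107, -
[... 28228 characters left out ...]
.035, 0.018, 0.077], [-0.04, 0.02, 0.08], [-0.041, 0.016, 0.079], [-0.044, 0.016, 0.08], [-0.045, 0.013, 0.079], [0.085, 0.119, 0.069], [0.084, 0.117, 0.068], [-0.029, 0.019, 0.071], [-0.033, 0.019, 0.073], [-0.037, 0.021, 0.076], [-0.041, 0.021, 0.078], [-0.042, 0.017, 0.076], [-0.043, 0.014, 0.075], [-0.044, 0.011, 0.074], [0.082, 0.119, 0.067], [-0.03, 0.019, 0.068], [-0.034, 0.021, 0.071], [-0.037, 0.02, 0.072], [-0.04, 0.019, 0.073], [-0.041, 0.017, 0.072], [-0.044, 0.016, 0.074], [-0.044, 0.011, 0.07], [-0.034, 0.02, 0.067], [-0.038, 0.021, 0.069], [-0.04, 0.019, 0.07], [-0.042, 0.018, 0.07], [-0.044, 0.015, 0.069], [-0.043, 0.009, 0.066], [-0.04, 0.019, 0.066], [-0.044, 0.015, 0.066]]
```

Pose of the larger store: origin (0.4445, -0.2003), yaw -0.101. The knob returns agree to within about 2 mm: catch (0.4155, -0.278), cover knob (0.411, -0.185). I'll turn the tool so x points along the store's -y, then move over the catch.

>>> send_rows:
  motion: [0,0,0,0.122,4,0,0,0,0.122,4,0,0,0,0.122,4,0,0,0,0.122,4,-4,-1.4,0,0,4,-4,-1.4,0,0,4,-4,-1.4,0,0,4,-4,-1.4,0,0,4,-4,-1.4,0,0,4,-4,-1.4,0,0,4,-4,-1.4,0,0,4,-4,-1.4,0,0,4]
  grip_force: 20

```text
time: 1.7
eef_pos: [0.4071, -0.3164, 0.2312]
tcp_rot: [-0.658, 0.753, -0.002, -0.001]
contact_force: [0.6, -0.3, -0.7]
opening: 0.471
```

```bash
cat >> h.py <<'E'
O=np.array([.44447,-.20035]);A=-.10126
def fr(off=(-.021,-.080),z=.058):
    s=ctrl.get_state();M=R.from_quat(s['tcp_rot']).as_matrix()
    c,sn=np.cos(A),np.sin(A)
    t=np.r_[np.array([[c,-sn],[sn,c]])@off+O,z]
    q=(s['eef_pos'][:2]-O)@np.array([[c,-sn],[sn,c]])
    print('t',s['time'],'tcp frame',q.round(4),s['eef_pos'][2].round(4),'yaw_in_frame',(np.arctan2(M[1,0],M[0,0])-A).round(3),'need tool cm',(M.T@(t-s['eef_pos'])*100).round(2),'F',s['contact_force'].round(1),'op',s['opening'],'q6',s['qpos'][5].round(2))
E
python3 -c "
from h import *
fr()"
```

```text
t 1.7 tcp frame [-0.0255 -0.1192] 0.2312 yaw_in_frame -1.603 need tool cm [-4.   -0.27 17.31] F [ 0.6 -0.3 -0.7] op 0.47079577711903603 q6 0.85
```

>>> send_rows:
  motion: [-2,-0.15,2.5,-0.03,3.2,-2,-0.1,2.5,0,3.2,0,0,2.5,0,3.2,0,0,0,0,3.2,0,0,0,0,3.2]

```text
time: 2.2
eef_pos: [0.4182, -0.2713, 0.1576]
tcp_rot: [-0.673, 0.739, -0.006, 0.0]
contact_force: [0.9, -0.5, 1.1]
opening: 0.372
```

```bash
python3 -c "
from h import *
fr()
im,d,W=cloud('wrist');cv2.imwrite('pics/w1.png',im[:,:,::-1])
c,s=np.cos(A),np.sin(A);Rm=np.array([[c,-s],[s,c]])
q=(W[...,:2]-O)@Rm
m=(W[...,2]>.07)&(W[...,2]<.1)
for n,(x,y) in dict(catch=(-.021,-.08),cov=(-.035,.012)).items():
    k=m&(np.hypot(q[...,0]-x,q[...,1]-y)<.02);print(n,k.sum(),(q[k].min(0)+q[k].max(0))/2 if k.any() else '',np.ptp(q[k],axis=0) if k.any() else '')
"
```

```text
t 2.2 tcp frame [-0.0189 -0.0732] 0.1576 yaw_in_frame -1.563 need tool cm [0.6  0.3  9.97] F [ 0.9 -0.5  1.1] op 0.37158312399973226 q6 0.89
catch 490 [-0.01921128 -0.08315475] [0.01351125 0.01380377]
cov 882 [-0.03467192  0.0102618 ] [0.017868   0.01720519]
```

View pics/w1.png

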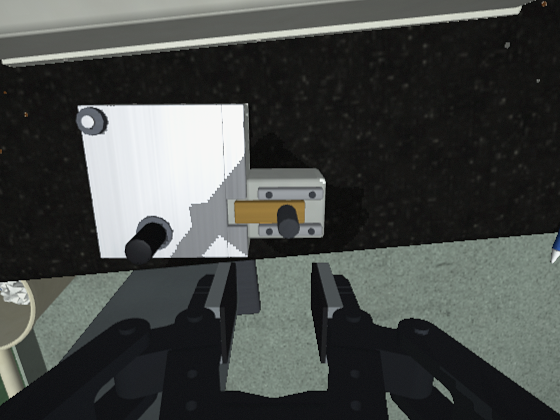

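The wrist view shows the catch knob at (288,220) between the fingers and the cover knob at (145,240). Measured in the store frame they are (-19,-83) and (-35,+10) mm, which matches. Lowering over the catch knob.

>>> send_rows:
  motion: [0.8,0,0,0,3.4,0,0,0,0,3.4,0,0,2,0,3.4,0,0,2,0,3.4,0,0,2,0,3.4,0,0,2,0,3.4,0,0,1.5,0,3.4,0,0,0,0,3.4]

```text
time: 3.05
eef_pos: [0.4232, -0.2919, 0.0707]
tcp_rot: [-0.67, 0.742, -0.016, 0.0]
contact_force: [-0.4, -0.5, -0.3]
opening: 0.398
```

```bash
python3 -c "
from h import *
fr((-.020,-.0815),.059)"
```

```text
t 3.05 tcp frame [-0.0119 -0.0933] 0.0707 yaw_in_frame -1.571 need tool cm [-1.2   0.83  1.13] F [-0.4 -0.5 -0.3] op 0.3981195313248192 q6 0.87
```

>>> send_rows:
  motion: [0,0,0,0,3.4,0,0,0,0,3.4]

```text
time: 3.25
eef_pos: [0.4234, -0.2922, 0.0718]
tcp_rot: [-0.67, 0.742, -0.016, 0.001]
contact_force: [-0.1, 2.3, -1.5]
opening: 0.401
```

```bash
python3 -c "
from h import *
fr((-.020,-.0815),.059)
im,d,W=cloud('wrist');cv2.imwrite('pics/w2.png',im[:,:,::-1])
fr((-.020,-.0815),.059)
c,s=np.cos(A),np.sin(A);Rm=np.array([[c,-s],[s,c]])
q=(W[...,:2]-O)@Rm
m=(W[...,2]>.065)&(W[...,2]<.1)
for n,(x,y) in dict(catch=(-.021,-.08),cov=(-.035,.012)).items():
    k=m&(np.hypot(q[...,0]-x,q[...,1]-y)<.015);print(n,k.sum(),(q[k].min(0)+q[k].max(0))/2 if k.any() else '',np.ptp(q[k],axis=0) if k.any() else '')
"
```

```text
t 3.25 tcp frame [-0.0116 -0.0936] 0.0718 yaw_in_frame -1.573 need tool cm [-1.23  0.87  1.24] F [-0.1  2.3 -1.5] op 0.40117100332177064 q6 0.87
t 3.3 tcp frame [-0.0116 -0.0936] 0.072 yaw_in_frame -1.572 need tool cm [-1.23  0.87  1.25] F [-0.2  1.9 -1.1] op 0.39695150874890917 q6 0.87
catch 1772 [-0.01635805 -0.08273884] [0.01965739 0.01416126]
cov 2832 [-0.03423798  0.00965675] [0.01905433 0.0172163 ]
```

View pics/w2.png

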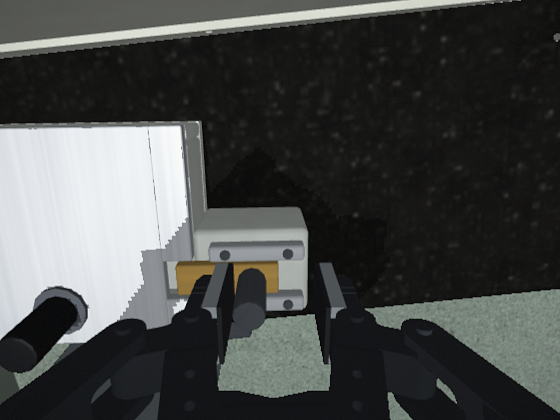

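The knob at (250,295) is between the fingers and close to the left pad. I'll re-centre and go lower.

>>> send_rows:
  motion: [-0.5,0.4,0,0,3.4,-0.4,0.4,0,0,3.4,0,0,0.6,0,3.4,0,0,0.5,0,3.4,0,0,0,0,3.4]

```text
time: 3.8
eef_pos: [0.4179, -0.2844, 0.0634]
tcp_rot: [-0.67, 0.742, -0.021, 0.0]
contact_force: [0.6, -0.5, -0.8]
opening: 0.396
```

```bash
python3 -c "
from h import *
fr((-.020,-.0815),.059)"
```

```text
t 3.8 tcp frame [-0.018  -0.0863] 0.0634 yaw_in_frame -1.572 need tool cm [-0.49  0.22  0.42] F [ 0.6 -0.5 -0.8] op 0.39588630566167976 q6 0.87
```

>>> send_rows:
  motion: [0,0.2,0.3,0,3.4,0.4,0,0,0,3.4,0.4,0,0,0,3.4,0.4,0,0,0,3.4,0.4,0,0,0,3.4,0.4,0,0,0,3.4,0.4,0,0,0,3.4,0,0,0,0,3.4]

```text
time: 4.6
eef_pos: [0.4134, -0.3092, 0.0599]
tcp_rot: [-0.67, 0.742, -0.019, 0.002]
contact_force: [1.4, 1.1, -0.3]
opening: 0.398
```

```bash
cat >> h.py <<'E'
def knob(p,name):
    im,d,W=cloud('wrist');cv2.imwrite(f'pics/{name}.png',im[:,:,::-1])
    c,s=np.cos(A),np.sin(A);Rm=np.array([[c,-s],[s,c]])
    q=(W[...,:2]-O)@Rm
    m=(W[...,2]>.065)&(W[...,2]<.1)&(np.hypot(q[...,0]-p[0],q[...,1]-p[1])<.016)
    print('knob',m.sum(),q[m].min(0).round(4),q[m].max(0).round(4))
E
python3 -c "
from h import *
fr((-.020,-.112),.059);knob((-.02,-.1),'w3')"
```

```text
t 4.6 tcp frame [-0.0199 -0.1114] 0.0599 yaw_in_frame -1.573 need tool cm [0.06 0.02 0.09] F [ 1.4  1.1 -0.3] op 0.39844700822312085 q6 0.83
knob 3361 [-0.0315 -0.1081] [-0.0077 -0.0856]
```

View pics/w3.png

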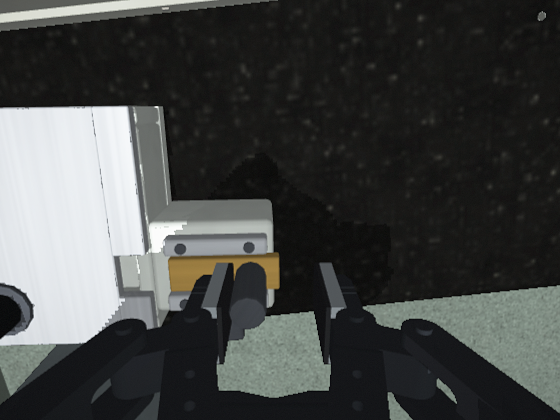

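The brass slide has moved right, from x 175–278 against a ledge ending at about 305 to 170–279 against about 272. It is out of the notch but hasn't met the stop, so I push a bit further.

>>> send_rows:
  motion: [0.2,0,0,0,3.4,0.2,0,0,0,3.4,0,0,0,0,3.4]

```text
time: 4.95
eef_pos: [0.4132, -0.3108, 0.0598]
tcp_rot: [-0.669, 0.743, -0.017, 0.004]
contact_force: [0.6, 1.1, -0.2]
opening: 0.403
```

```bash
python3 -c "
from h import *
fr((-.020,-.112),.059)"
```

```text
t 4.95 tcp frame [-0.0199 -0.113 ] 0.0598 yaw_in_frame -1.575 need tool cm [-0.11  0.01  0.08] F [ 0.6  1.1 -0.2] op 0.4027913698591684 q6 0.82
```

>>> send_rows:
  motion: [-0.5,0,0,0,3.4,-0.2,0,-0.5,0,3.4,0,0,-1.5,0,3.4,0,0,-2,0,3.4,0,0,-2,0,3.4,0,0,-2,0,3.4,0,0,0,0,3.4]

```text
time: 5.65
eef_pos: [0.411, -0.3036, 0.1443]
tcp_rot: [-0.67, 0.742, -0.02, 0.001]
contact_force: [0.6, -1.2, -0.2]
opening: 0.4
```

```bash
python3 -c "
from h import *
fr((-.0345,.011),.062);knob((-.02,-.1),'w4')"
```

```text
t 5.65 tcp frame [-0.0229 -0.1061] 0.1443 yaw_in_frame -1.572 need tool cm [-11.91   1.41   7.89] F [ 0.6 -1.2 -0.2] op 0.3997628722847159 q6 0.84
knob 590 [-0.0261 -0.1098] [-0.0123 -0.0959]
```

View pics/w4.png

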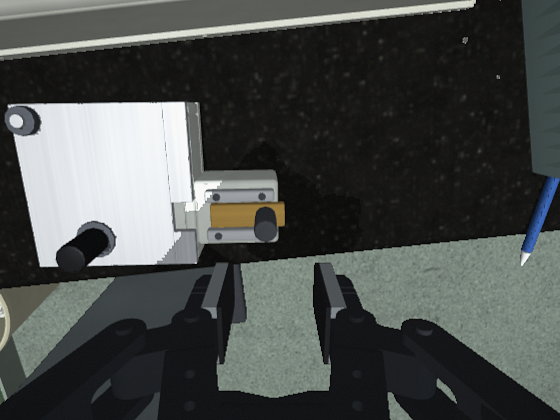

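The catch knob is now at y≈-103 mm (it was -83), so about 20 mm drawn, and the cover is still shut. Next, move over to the cover knob.

>>> send_rows:
  motion: [-2.4,0.3,0,0,3.6,-2.4,0.3,0,0,3.6,-2.4,0.3,0,0,3.6,-2.4,0.3,0,0,3.6,-2,0.2,0,0,3.6,0,0,0,-0.13,3.6,0,0,0,-0.13,3.6,0,0,0,-0.13,3.6,0,0,0,0,3.6]

```text
time: 6.6
eef_pos: [0.4018, -0.1787, 0.1277]
tcp_rot: [0.806, -0.592, 0.01, 0.005]
contact_force: [-0.1, -0.1, 0.2]
opening: 0.421
```

```bash
python3 -c "
from h import *
fr((-.0345,.011),.062);knob((-.034,.011),'w5')"
```

```text
t 6.6 tcp frame [-0.0446  0.0172] 0.1277 yaw_in_frame -1.167 need tool cm [ 0.82 -0.65  6.59] F [-0.1 -0.1  0.2] op 0.42073606300182403 q6 0.63
knob 1128 [-0.0432  0.0024] [-0.0257  0.0199]
```

>>> send_rows:
  motion: [0.7,-0.6,0,0,3.6,0,0,0,0,3.6,0,0,1.2,0,3.6,0,0,1.2,0,3.6,0,0,0,0,3.6]

```text
time: 7.15
eef_pos: [0.4099, -0.1846, 0.1004]
tcp_rot: [0.803, -0.596, 0.009, 0.005]
contact_force: [0.0, -0.0, -0.1]
opening: 0.422
```

```bash
python3 -c "
from h import *
fr((-.0345,.011),.062)"
```

```text
t 7.15 tcp frame [-0.036   0.0121] 0.1004 yaw_in_frame -1.176 need tool cm [ 0.08 -0.08  3.84] F [ 0.  -0.  -0.1] op 0.4219366470545494 q6 0.64
```

>>> send_rows:
  motion: [0.1,-0.1,1,0,3.6,0,0,1,0,3.6,0,0,1,0,3.6,0,0,0.6,0,3.6,0,0,0,0,3.6]

```text
time: 7.65
eef_pos: [0.4107, -0.1856, 0.0599]
tcp_rot: [0.803, -0.596, 0.008, 0.005]
contact_force: [-0.6, 0.3, 0.1]
opening: 0.425
```

```bash
python3 -c "
from h import *
fr((-.0345,.011),.062);knob((-.034,.011),'w6')"
```

```text
t 7.65 tcp frame [-0.0351  0.0113] 0.0599 yaw_in_frame -1.177 need tool cm [ 0.05 -0.04 -0.21] F [-0.6  0.3  0.1] op 0.42516664864995785 q6 0.64
knob 2748 [-0.0435  0.0022] [-0.0253  0.0201]
```

View pics/w6.png

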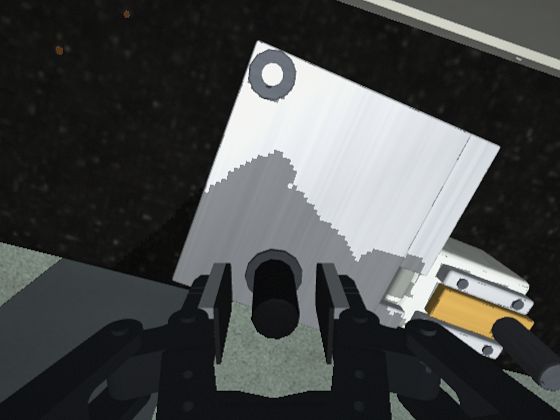

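The cover knob at (275,300) is centred between the fingers, with the hinge boss straight ahead at (272,75). I'll narrow the cage and start swinging along the arc.

>>> send_rows:
  motion: [0,0,0,0,2.6,0,0,0,0,2.6,-0.5,0,0,0,2.6,-0.65,0,0,0.08,2.6,-0.65,-0.03,0,0.08,2.6,-0.65,-0.03,0,0.08,2.6,0,0,0,0,2.6]

```text
time: 8.4
eef_pos: [0.408, -0.1629, 0.0626]
tcp_rot: [0.723, -0.691, 0.014, 0.004]
contact_force: [-0.4, 0.2, 0.5]
opening: 0.301
```

```bash
cat >> h.py <<'E'
def arc():
    s=ctrl.get_state();M=R.from_quat(s['tcp_rot']).as_matrix();c,sn=np.cos(A),np.sin(A)
    q=(s['eef_pos'][:2]-O)@np.array([[c,-sn],[sn,c]])-[.044,.044]
    a=np.arctan2(q[1],q[0]); base=np.arctan2(-.032,-.078)
    yaw=np.arctan2(M[1,0],M[0,0])-A
    th=(base-a+np.pi)%(2*np.pi)-np.pi; y=(-1.182-yaw+np.pi)%(2*np.pi)-np.pi
    print('t',s['time'],'tool turn',th.round(3),'radius',np.hypot(*q).round(4),'spin done',y.round(3),'z',s['eef_pos'][2].round(4),'tilt',M[:2,2].round(3),'F',s['contact_force'].round(1),'op',s['opening'],'q',s['qpos'].round(2))
E
python3 -c "
from h import *
arc()"
```

```text
t 8.4 tool turn 0.266 radius 0.0848 spin done 0.243 z 0.0626 tilt [ 0.014 -0.025] F [-0.4  0.2  0.5] op 0.3009806163891226 q [-0.6  -0.03  2.27 -0.02  0.88  0.93]
```

>>> send_rows:
  motion: [-0.65,-0.04,0.05,0.08,2.6,-0.65,-0.04,0.05,0.08,2.6,-0.65,-0.04,0,0.08,2.6,-0.65,-0.03,0,0.08,2.6,-0.65,-0.03,0,0.08,2.6,0,0,0,0,2.6]

```text
time: 9.0
eef_pos: [0.4139, -0.1327, 0.0629]
tcp_rot: [-0.57, 0.821, -0.018, -0.003]
contact_force: [1.3, 0.1, -0.1]
opening: 0.305
```

```bash
python3 -c "
from h import *
arc();fr();knob((-.04,.046),'w7')"
```

```text
t 9.0 tool turn 0.634 radius 0.0837 spin done 0.645 z 0.0629 tilt [ 0.016 -0.032] F [ 1.3  0.1 -0.1] op 0.30479316677176266 q [-0.53 -0.05  2.28 -0.03  0.87  1.41]
t 9.0 tcp frame [-0.0372  0.0643] 0.0629 yaw_in_frame -1.827 need tool cm [13.53 -5.21  0.96] F [ 1.3  0.1 -0.1] op 0.30479316677176266 q6 1.41
knob 2974 [-0.0522  0.0373] [-0.0289  0.0619]
```

View pics/w7.png

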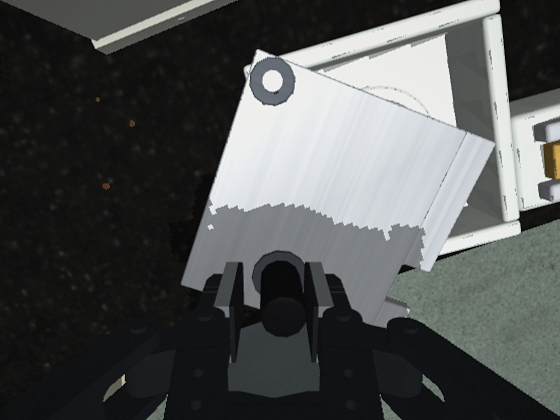

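The cover is swinging with the tool: its knob at (282,300) is against the right pad, and the open box shows behind it. Continuing.

>>> send_rows:
  motion: [-0.65,-0.03,0.05,0.08,2.6,-0.65,-0.03,0.05,0.08,2.6,-0.65,-0.03,0,0.08,2.6,-0.65,-0.03,0,0.08,2.6,-0.65,-0.03,0,0.08,2.6,0,0,0,0,2.6]

```text
time: 9.65
eef_pos: [0.4304, -0.1078, 0.0626]
tcp_rot: [-0.397, 0.918, -0.019, -0.002]
contact_force: [0.2, -0.0, -0.5]
opening: 0.305
```

```bash
python3 -c "
from h import *
arc()"
```

```text
t 9.65 tool turn 0.995 radius 0.082 spin done 1.043 z 0.0626 tilt [ 0.012 -0.036] F [ 0.2 -0.  -0.5] op 0.3050983240008943 q [-0.46 -0.02  2.26 -0.03  0.88  1.89]
```

>>> send_rows:
  motion: [-0.65,0.05,0.05,0.06,2.6,-0.65,0.02,0.05,0.07,2.6,-0.65,0,0,0.07,2.6,-0.65,0,0,0.07,2.6,-0.65,0,0,0.07,2.6,0,0,0,0,2.6]

```text
time: 10.25
eef_pos: [0.4541, -0.0894, 0.0621]
tcp_rot: [-0.24, 0.97, -0.02, -0.001]
contact_force: [0.2, -0.2, 0.1]
opening: 0.3
```

```bash
python3 -c "
from h import *
arc();knob((-.005,.115),'w8')"
```

```text
t 10.25 tool turn 1.365 radius 0.0814 spin done 1.373 z 0.0621 tilt [ 0.008 -0.038] F [ 0.2 -0.2  0.1] op 0.300046807035049 q [-0.4   0.03  2.21 -0.04  0.88  2.29]
knob 3509 [-0.0206  0.0993] [0.0107 0.1282]
```

View pics/w8.png

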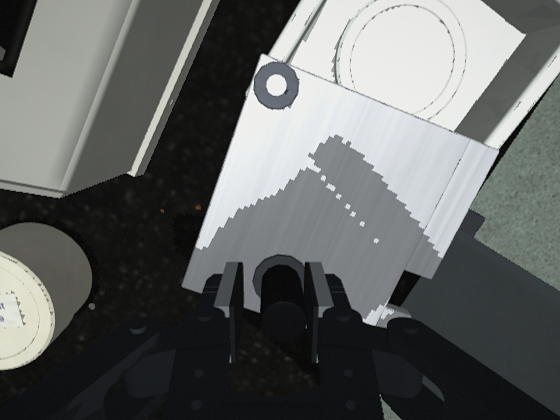

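>>> send_rows:
  motion: [-0.6,0.05,0,0.06,2.6,-0.6,0.05,0,0.06,2.6,-0.5,0,0,0.03,2.6,-0.3,0,0,0,2.6,0,0,0,0,2.6]

```text
time: 10.8
eef_pos: [0.4694, -0.082, 0.0613]
tcp_rot: [-0.172, 0.985, -0.02, -0.002]
contact_force: [0.4, -0.1, 1.0]
opening: 0.302
```

```bash
python3 -c "
from h import *
arc()"
```

```text
t 10.8 tool turn 1.572 radius 0.0824 spin done 1.513 z 0.0613 tilt [ 0.003 -0.039] F [ 0.4 -0.1  1. ] op 0.3020977964883503 q [-0.37  0.06  2.18 -0.05  0.88  2.46]
```

>>> send_rows:
  motion: [-0.4,0,0,0,2.6,-0.3,0,0,0,2.6,0,0,0,0,2.6,0,0,0,0,2.6]

```text
time: 11.2
eef_pos: [0.4697, -0.0819, 0.0608]
tcp_rot: [-0.177, 0.984, -0.02, -0.012]
contact_force: [-0.4, -0.2, -0.4]
opening: 0.303
```

```bash
python3 -c "
from h import *
arc();knob((.012,.122),'w9')"
```

```text
t 11.2 tool turn 1.576 radius 0.0824 spin done 1.503 z 0.0608 tilt [-0.016 -0.043] F [-0.4 -0.2 -0.4] op 0.30315521359416936 q [-0.36  0.07  2.17 -0.06  0.9   2.46]
knob 3691 [-0.0034  0.1067] [0.0279 0.1344]
```

View pics/w9.png

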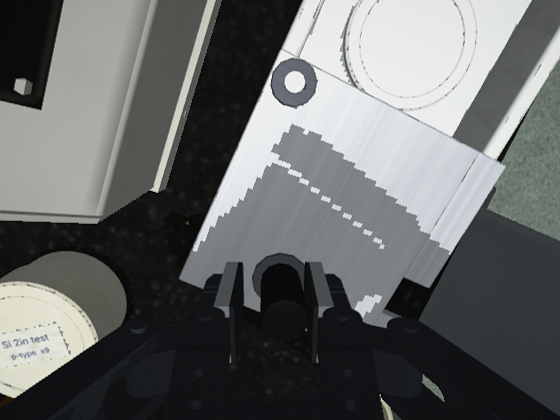

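The tool no longer advances, so it looks to be at the stop. I'll centre the cage, lift off and measure.

>>> send_rows:
  motion: [0.3,0,0,0,3.2,0,0,0,0,3.2,0,0,-1,0,3.2,0,0,-1.5,0,3.2,0,0,-2,0,3.2,0,0,-2.5,0,3.2,0,0,-3,0,3.2,0,0,-3,0,3.2,0,0,0,0,3.2]

```text
time: 12.15
eef_pos: [0.4696, -0.0764, 0.1993]
tcp_rot: [-0.178, 0.984, -0.02, -0.009]
contact_force: [0.2, -0.7, 1.1]
opening: 0.377
```

```bash
cat > chk.py <<'E'
from h import *
import sys
arc()
c,s=np.cos(A),np.sin(A);Rm=np.array([[c,-s],[s,c]])
for n in ['wrist','top','side']:
    im,d,W=cloud(n);cv2.imwrite(f'pics/{n}_{sys.argv[1]}.png',im[:,:,::-1])
    q=(W[...,:2]-O)@Rm
    for k,(x,y) in dict(cover=(.012,.122),catch=(-.02,-.102)).items():
        m=(W[...,2]>.07)&(W[...,2]<.093)&(np.hypot(q[...,0]-x,q[...,1]-y)<.022)
        if m.sum()>8:
            p=(q[m].min(0)+q[m].max(0))/2; v=p-[.044,.044]
            print(n,k,m.sum(),p.round(4),np.ptp(q[m],axis=0).round(3),'turn',(np.arctan2(-.032,-.078)-np.arctan2(v[1],v[0]))%6.283)
E
python3 chk.py a
```

```text
t 12.15 tool turn 1.593 radius 0.0877 spin done 1.501 z 0.1993 tilt [-0.011 -0.043] F [ 0.2 -0.7  1.1] op 0.3765843092390229 q [-0.35 -0.13  2.08 -0.05  1.19  2.45]
wrist cover 541 [0.0098 0.1213] [0.017 0.017] turn 1.543127939736494
top catch 25 [-0.0211 -0.1   ] [0.013 0.012] turn 5.526045264679347
side cover 59 [0.0077 0.1244] [0.017 0.02 ] turn 1.5353521334013678
side catch 33 [-0.0209 -0.1   ] [0.014 0.011] turn 5.52473704088302
```

View pics/wrist_a.png

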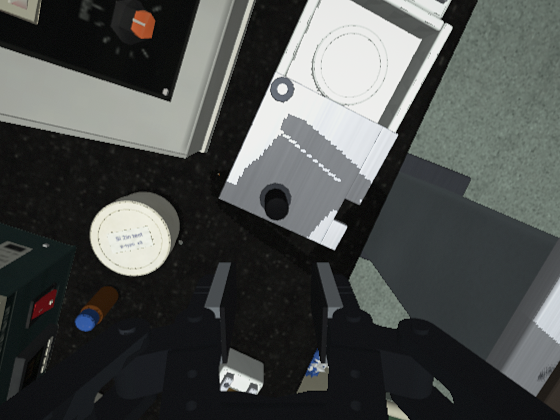

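View pics/side_a.png

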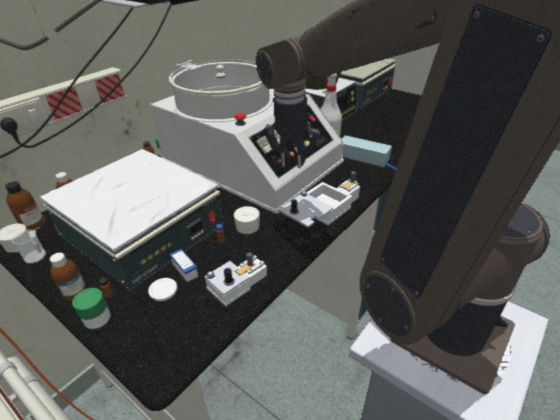

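The cover is at about 1.54 rad and the catch knob at y=-100 mm (about 20 mm drawn). The smaller store at (237,275) in the side view is unchanged, and the gripper is clear. After a still moment I'll hand in.

>>> send_rows:
  motion: [0,0,-1,0,3.2,0,0,0,0,3.2,0,0,0,0,3.2,0,0,0,0,3.2]

```text
time: 12.7
eef_pos: [0.4642, -0.0743, 0.1997]
tcp_rot: [-0.178, 0.984, -0.015, -0.018]
contact_force: [-0.1, 0.2, -0.2]
opening: 0.378
```

```bash
python3 -c "
from h import *
arc();print(workorder.sign_off())"
```

```text
t 12.7 tool turn 1.542 radius 0.0913 spin done 1.501 z 0.1997 tilt [-0.029 -0.036] F [-0.1  0.2 -0.2] op 0.37828603213346934 q [-0.35 -0.13  2.08 -0.05  1.21  2.45]
the job is handed in; nothing more can be done
None
```

The larger store (the right one) is open. I drew its catch back by the knob, swung the cover round to its stop by its knob, lifted the gripper clear and handed the job in at 12.7 s.

- **Catch:** the last pictures put it 17 to 20 mm back, against the 12 mm needed. The top and side views place the knob at y = -100 mm. The wrist view placed it at -103 mm, against -83 mm at the start by the same camera.
- **Cover:** it stands at about 1.54 rad, against the 1.4 needed (wrist view 1.543, side view 1.535). The top view gave no reading of the cover knob.
- **Smaller store:** it looks unchanged in the final side view. I went by the picture and took no separate measurement of its catch or cover.
- **Gripper:** it was about 0.2 m above the bench with no contact force when I handed in.

**What didn't go cleanly:**
- Moves drifted by up to about 12 mm, so I re-centred before working the knobs.
- Neither the catch stop nor the cover stop showed as a clear rise in force. I took both as reached because the tool stopped advancing and the pictures agreed.
- The final 1 cm lift barely raised the tool, but it was already clear.

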